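Put marker and eraser away, slide the tray to its notch and hold

ROBOT

A 6-joint arm with a two-finger parallel gripper is mounted at the origin on the work surface. World frame = base frame: x ahead of the robot, y to its left, z up, the work surface at z = 0. Lengths are in m, angles in rad, forces in N, time in s.
With the tool pointing down it reaches from about 0.35 to 0.975 m from the base axis. Payload 4.9 kg.
Tool frame: the origin (TCP) lies midway between the tips of the shut fingers; the grasp point (between the pads) lies 19 mm behind it; z points along the fingers, y is the direction in which the jaws open and shut (so a half turn about z gives the same grasp; the last joint's range is limited). The gripper opens to 85 mm and grips with 20 to 120 N. Pads are 22 mm wide; open, the fingers measure 114 mm over their backs; the gripper's body (76 mm by 85 mm) begins 54 mm behind the grasp point. The pads swing forward as they close: fully open they stand 13 mm farther back than shut.
Start: joints at [1.179, 0.053, 1.613, -0, 1.476, -0.119], TCP at [0.168, 0.602, 0.231] pointing down, gripper open.
Joint ranges: [-3.01, 3.01], [-1.01, 2.22], [0.06, 2.58], [-1.02, 4.17], [0.09, 2.62], [-3.14, 3.14]. Speed limits (rad/s): [2.57, 2.57, 3.14, 3.14, 3.14, 3.14].

INTERFACE

Orientations are given as a unit quaternion [w, x, y, z].
In Python, from plant import manip, cams gives the robot as it stands.
- The arm moves only by the tool jog_arm, never from a script. Its argument "targets" is a list of rows, each a list of 4 numbers: the shift along the tool's x, y, z in m, then the turn about the tool's z in degrees. A call has 1 to 5 rows; each row is the pose to reach, as a shift and turn from the pose commanded when the call began, along the tool's axes at that moment; what a row does not reach only later rows make up. A row lasts 1/12 s, in which the tool goes at most 41.7 mm and 7.16 degrees, less where a joint would pass 70% of its speed; a pose out of reach is approached as far as the arm can. A call with a gripper value outside its range is refused whole. "fingers" is the opening, from 0 (shut) to 1 (fully open), set as the call begins (left out, the last holds). The fingers move at their own pace and stop on an object; the grip force is fixed at half the most. Time passes only in rows, so rows that repeat a pose let the fingers close. It gives the time, the measured TCP pose, the force and the opening at its end, in the units of the state.
- manip.state(): the state, without advancing time (a new reading comes with each control period).
- cams.grab_frame(name): name is "side" or "top" or "wrist"; returns the picture (420x560x3 uint8, red, green, blue); there is no depth.
- cams.get_calibration(name): a dict with "camera_matrix" (3x3 intrinsics, pixels), "distortion" ([k1, k2, p1, p2, k3] as OpenCV has them; the pictures are not rectified), "cam_to_world" (4x4, takes a point from camera to world coordinates). Camera axes: x right, y up, looking along -z (the intrinsics and any distortion apply to the point x, -y, -z); pixel columns grow to the right and rows downward; lengths in m; the calibration is good to about 2 mm. A picture is of the moment at which its call begins: read the wrist's pose just before it. get_calibration takes no time and is no camera call; for the wrist camera it gives the pose at the moment of the call.
- manip.job_done(): hands the job in, once; it reports no verdict.
The state is a dict: "time": time; "joint_pos": joint angles; "joint_vel": joint speeds; "joint_efforts": joint torques, N m; "tool_pos": TCP position; "tool_rot": TCP orientation; "contact_force": force on the tool from outside, world axes, zero at the start; "ft_torque": the same for the moment, N m; "gripper_width": opening from 0.0 (shut) to 1.0 (fully open).
Only numpy, scipy, OpenCV 4.12 (cv2) and the standard library are available. Lean on these libraries where they do the work, as an engineer would, in place of code of your own. Each camera call takes 0.05 s, during which the arm holds its last target. There are 200 camera calls.

TASK

Put the marker and the eraser from the notebooks away in the sliding tray of the desk box, each lying flat and lengthways: the marker in the long compartment, the eraser in the short one. Then pinch the tray by its raised grip and slide it to your left along the rails until you feel its ball drop into the notch of the steel catch. Finish still pinching the grip with the tray at rest in that notch, so that the well it uncovered stays open, and leave the other things on the desk where they are.

Things in the scene. Friction and masses are not known exactly. Their poses are not given: they have to be found in the camera images.
- desk_box: wooden desk box, fixed, 216 mm deep (its x) by 392 mm long (its y) and 74 mm high with an aluminium rail 16 mm wide on each long wall; origin at the centre of its underside, z up; its y is the slide direction, pointing to the robot's left
- tray (a joint): how far (m) the grey tray has slid along the box's +y from its right-hand end: 0 to 0.19; friction about 1 N, starts near 0. The tray, open on top and hung on the rails, is 194 (x) by 182 mm (y); its floor is 53.5 mm above the desk, its walls 4 mm thick and 24 mm high above the floor. A 10 mm divider along x parts it: long compartment left (+y), short one and a sharpener block right
- tray_grip: the tray's raised grip, a plain upright rib on the middle of the divider: 70 mm long (x), 10 mm thick (y, to be pinched across), rising 26 mm above the tray's walls; origin at the centre of its foot, level with the top of the tray's walls, axes as the box's; it moves with the tray
- marker_bay (a point): centre of the floor of the long compartment, which is 186 mm long (x) by 82 mm wide (y) and 24 mm deep; axes as the box's, moves with the tray
- eraser_bay (a point): centre of the floor of the short compartment, right of the divider and near the robot (the far part of that side is a built-in sharpener block); 111 mm long (x) by 82 mm wide (y) and 24 mm deep; axes as the box's, moves with the tray
- ball_point (a point): lowest point of the tray's 8 mm steel spring ball, under the small black housing at the middle of the tray's far (+x) side; it rides on the outer half of the far rail; axes as the box's, moves with the tray
- notch (a point): where the ball point lies when seated in the steel catch, a dark saddle 38 mm long clipped on the outer half of the far rail (joint value there 0.09 to 0.16); axes as the box's. From the right the ball climbs a gentle ramp (1.6 mm high, from 12 mm before the notch, about 2 to 4 N), drops into the notch, and then meets a steep ridge (3 mm high; over 6 N within 2 mm, 9 to 14 N to force over)
- marker: flat-sided white marker with a grey cap, 135 mm long (its x), 22 mm wide (its y) and 15 mm thick (its z), 28 g; origin at the centre of its underside; lies on the top notebook, broad side down
- eraser: white block eraser in a dark blue card sleeve, 65 mm long (its x), 24 mm wide (its y) and 13 mm thick (its z), 30 g; origin at the centre of its underside; lies on the top notebook, broad side down
- notebooks: pile of three spiral notebooks, fixed, 250 mm (its x) by 176 mm (its y) and 36 mm high, the wire along its +y edge standing about 1 mm proud; origin at the centre of its underside
- tape: bystander: hand tape dispenser, 75 by 25 mm and 50 mm high, right of the box; origin under its middle
- scissors: bystander: scissors with green handles lying flat, about 165 mm long, beyond the box; origin at the pivot
- pen_pot: bystander: white pot with pens, 76 mm across, about 160 mm high with its pens, beyond the notebooks; origin under its middle
Mind the look-alikes: they are no part of the job. What is shaped like the marker but purple is not meant. Leave any purple look-alike of the eraser alone.

How it is judged:
On the way, in this order (a step that is already met when the one before it is completed fails the run):
1. marker and eraser lie flat and lengthways in their compartments, let go (x of marker in the frame of marker_bay between -0.035 and 0.035 m and y of marker in the frame of marker_bay between -0.034 and 0.034 m and z of marker in the frame of marker_bay between -0.005 and 0.018 m and angle between the z axis of marker and the z axis of marker_bay, either way round below 0.15 rad and angle between the x axis of marker and the x axis of marker_bay, either way round below 0.35 rad and contact force between the fingers and marker below 0.2 N and x of eraser in the frame of eraser_bay between -0.03 and 0.03 m and y of eraser in the frame of eraser_bay between -0.034 and 0.034 m and z of eraser in the frame of eraser_bay between -0.005 and 0.018 m and angle between the z axis of eraser and the z axis of eraser_bay, either way round below 0.15 rad and angle between the x axis of eraser and the x axis of eraser_bay, either way round below 0.35 rad and contact force between the fingers and eraser below 0.2 N and linear speed of each of marker, eraser below 0.03 m/s), for 0.2 s.
2. the tray, pinched by its grip, has its ball in the notch (y of ball_point in the frame of notch between -0.003 and 0.003 m and contact force between the fingers and tray_grip above 2 N), for 0.2 s.
At the end, for the whole second after the job is handed in: the tray's ball is within 3 mm of the notch along the rail and the tray at rest, the fingers pinching its grip with more than 2 N; the marker in the long compartment and the eraser in the short one, each down on its floor, flat (0.15 rad) and within 0.35 rad of lengthways, not touched (all of step 1 and all of step 2 and velocity of joint tray between -0.01 and 0.01 m/s); the arm keeps its last pose, push and grip.
It fails at once if the tape dispenser is pushed more than 30 mm (distance of tape from where it was at the start of the episode above 0.03 m).
It fails at once if the scissors is pushed more than 30 mm (distance of scissors from where it was at the start of the episode above 0.03 m).
It fails at once if the pen pot is pushed more than 30 mm (distance of pen_pot from where it was at the start of the episode above 0.03 m).
It also fails if it takes over 72 s, if anything falls off the work surface, if the arm or the gripper's body presses on something with over 40 N, if the wrist force passes 120 N, or if a joint passes its speed limit or range.

## Working session

There is one attempt and no reset: what is moved stays moved. The work goes in short steps, Python scripts to look and compute and a tool call to move; the robot and the scene stay as the last step left them, time stands still between calls to the robot, and variables do not carry over. Pictures are saved under pics/ and viewed, about 8 in all and at most 12, crops included, and the job is handed in when it is done.

Besides the shell and the picture viewer there is one more tool, called after ">>>" as name(argument=value, ...), one argument or row to a line, values as JSON. jog_arm: Moves the arm, as the interface text tells. Its arguments: {"type":"object","properties":{"targets":{"type":"array"},"fingers":{"type":"number"}},"required":["targets"]}

```bash
ls; mkdir -p pics
cat > h.py <<'E'
import numpy as np,cv2
from plant import manip,cams
def pix2plane(cal,uv,z):
    K=np.array(cal["camera_matrix"],float);D=np.array(cal["distortion"],float);T=np.array(cal["cam_to_world"],float)
    p=cv2.undistortPoints(np.array(uv,float).reshape(-1,1,2),K,D).reshape(-1,2)
    d=np.c_[p[:,0],-p[:,1],-np.ones(len(p))]@T[:3,:3].T
    o=T[:3,3]; return o+d*((z-o[2])/d[:,2])[:,None]
def w2pix(cal,P):
    K=np.array(cal["camera_matrix"],float);D=np.array(cal["distortion"],float);T=np.array(cal["cam_to_world"],float)
    c=(np.array(P,float).reshape(-1,3)-T[:3,3])@T[:3,:3]; c=c*[1,-1,-1]
    return cv2.projectPoints(c.reshape(-1,1,3),np.zeros(3),np.zeros(3),K,D)[0].reshape(-1,2)
def save(name,fn):
    f=cams.grab_frame(name); cv2.imwrite("pics/"+fn,f[:,:,::-1]); return f
E
python3 - <<'E'
from h import *
print(manip.state())
for n in("top","side","wrist"):
    c=cams.get_calibration(n);print(n,np.round(c["camera_matrix"],1).tolist(),np.round(c["cam_to_world"],3).tolist(),c["distortion"])
save("top","top0.png");save("side","side0.png")
E
```

```text
pics
{'time': 0.0, 'joint_pos': array([ 1.17900440e+00,  5.33632091e-02,  1.61430484e+00,  7.58086943e-06,
        1.47600920e+00, -1.18981041e-01]), 'joint_vel': array([ 0.00014799,  0.00065609,  0.00222093, -0.00071977,  0.0001046 ,
        0.00034385]), 'joint_efforts': array([ 2.65446060e-04, -3.93687379e+01, -3.70172846e+01, -6.22465927e-05,
        7.20426717e-03,  4.79014631e-06]), 'tool_pos': array([0.16814348, 0.60130324, 0.23005262]), 'tool_rot': array([-2.66955061e-04,  1.35983120e-01,  9.90710606e-01, -1.00753762e-03]), 'contact_force': array([-0.68948034, -0.45086719, -0.68253031]), 'ft_torque': array([-0.01254037, -0.01333296,  0.01887616]), 'gripper_width': 1.0000447221769027}
top [[449.6, 0.0, 281.7], [0.0, 449.6, 209.3], [0.0, 0.0, 1.0]] [[0.028, 0.997, -0.074, 0.459], [-1.0, 0.028, 0.005, -0.076], [0.007, 0.074, 0.997, 1.27], [0.0, 0.0, 0.0, 1.0]] [-0.04115568  0.          0.          0.          0.        ]
side [[463.0, 0.0, 285.6], [0.0, 463.0, 203.0], [0.0, 0.0, 1.0]] [[-0.962, 0.187, -0.201, 0.328], [-0.274, -0.655, 0.704, 0.739], [-0.0, 0.732, 0.681, 0.861], [0.0, 0.0, 0.0, 1.0]] [0.05137557 0.         0.         0.         0.        ]
wrist [[345.4, 0.0, 280.4], [0.0, 345.4, 208.2], [0.0, 0.0, 1.0]] [[0.27, -0.913, -0.305, 0.089], [0.963, 0.255, 0.089, 0.623], [-0.003, -0.318, 0.948, 0.373], [0.0, 0.0, 0.0, 1.0]] [-0.08712417  0.          0.          0.          0.        ]
```

View pics/top0.png

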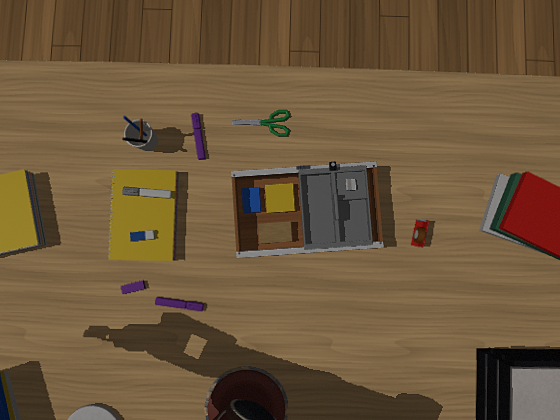

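View pics/side0.png

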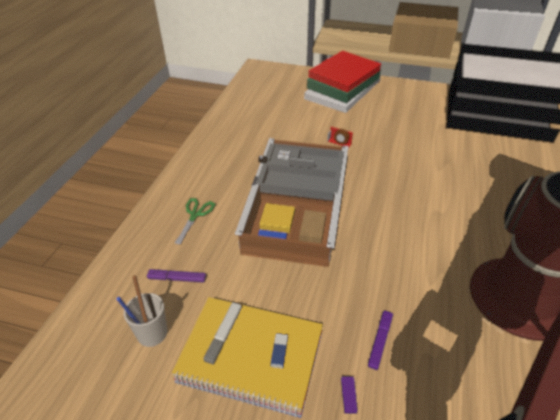

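Top view: the white marker with its grey cap is at (147,192) and the white/blue eraser at (143,236), both on the yellow notebooks. The purple look-alikes are at (199,136), (180,303) and (134,287). They lie on the desk and are the wrong colour. The box spans about (233–383, 163–257), and the ball housing is at (334,165). I'll confirm these in one enlarged crop.

Run:
```python
from h import *
f=cv2.imread("pics/top0.png")
a=np.hstack([f[155:265,105:185],f[155:265,228:390]])
cv2.imwrite("pics/crop0.png",cv2.resize(a,None,fx=3.2,fy=3.2,interpolation=cv2.INTER_CUBIC))
```

```text
(no output)
```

View pics/crop0.png

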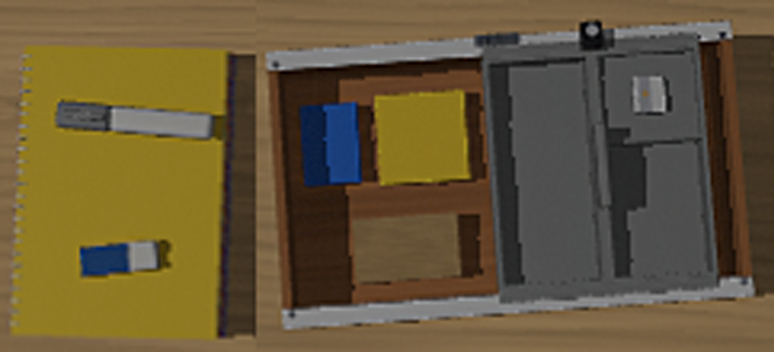

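The crop confirms both targets. The marker runs from (57,113) to (210,125) and the eraser from (82,262) to (157,255). The catch is at about (478–518, 40), left of the ball housing at (592,35).

Run:
```python
from h import *
c=cams.get_calibration("top")
f=cv2.imread("pics/top0.png"); 
def up(p): 
    p=np.array(p,float); x0=np.where(p[:,0]<256,105,228-80); return np.c_[p[:,0]/3.2+x0-.35,p[:,1]/3.2+155-.35]
# box outer corners of the rails
B=pix2plane(c,up([(267,53),(729,22),(752,295),(286,328)]),0.074)
print(B.round(4)); print("sides",[round(np.linalg.norm(B[i]-B[(i+1)%4]),4) for i in range(4)],"ctr",B.mean(0).round(4))
d=(B[0]-B[1])+(B[3]-B[2]); print("yaw",np.arctan2(-d[0],d[1]))
d=(B[0]-B[3])+(B[1]-B[2]); print("yaw",np.arctan2(d[1],d[0]))
print("catch",pix2plane(c,up([(478,40),(518,40)]),0.076).round(4),"housing",pix2plane(c,up([(592,38)]),0.085).round(4))
hsv=cv2.cvtColor(f,cv2.COLOR_BGR2HSV)
yel=cv2.inRange(hsv,(20,120,60),(35,255,255))
for n,(x0,x1,y0,y1),z in(("marker",(118,177,182,203),.051),("eraser",(125,160,228,244),.049)):
    m=np.zeros(yel.shape,np.uint8); s=f[y0:y1,x0:x1].astype(int); h=hsv[y0:y1,x0:x1]
    ok=((h[...,1]<90)&(h[...,2]>60))|((h[...,0]>95)&(h[...,0]<130)&(h[...,2]>50)&(h[...,1]>80))
    k=cv2.morphologyEx(ok.astype(np.uint8),cv2.MORPH_OPEN,np.ones((3,3)))
    ys,xs=np.nonzero(k); P=pix2plane(c,np.c_[xs+x0,ys+y0],z)[:,:2]
    r=cv2.minAreaRect((P*1000).astype(np.float32)); ctr=P.mean(0)
    w,v=np.linalg.eigh(np.cov(P.T)); v=v[:,1]; print(n,len(P),r,ctr.round(4),"dir yaw deg",np.degrees(np.arctan2(v[1],v[0])))
```

```text
[[ 0.6462  0.0565  0.074 ]
 [ 0.684  -0.3313  0.074 ]
 [ 0.4552 -0.3534  0.074 ]
 [ 0.4173  0.0325  0.074 ]]
sides [np.float64(0.3897), np.float64(0.2299), np.float64(0.3877), np.float64(0.2301)] ctr [ 0.5507 -0.1489  0.074 ]
yaw 0.09751838548798751
yaw 0.10033639749611457
catch [[ 0.662  -0.12    0.076 ]
 [ 0.663  -0.1535  0.076 ]] housing [[ 0.665  -0.2146  0.085 ]]
marker 354 ((585.647705078125, 288.2620544433594), (131.53907775878906, 21.99949836730957), 86.6944351196289) [0.586  0.2861] dir yaw deg 86.38896570788796
eraser 214 ((467.9720153808594, 296.4759216308594), (24.34268569946289, 64.45751953125), 7.372281551361084) [0.4681 0.2965] dir yaw deg 98.390248733709
```

```bash
cat >> h.py <<'E'
def yawof(q):  # yaw (deg) of the jaw axis (tool y)
    w,x,y,z=q; return np.degrees(np.arctan2(1-2*(x*x+z*z),2*(x*y-w*z)))
def plan(xyz,yaw,start=None):
    """print rows (tool shift, turn) in calls of <=5 rows from here to the world pose"""
    s=manip.state(); p,a=(s["tool_pos"],yawof(s["tool_rot"])) if start is None else start
    xyz=np.array(xyz,float); t=a-yaw; n=int(np.ceil(max(np.linalg.norm(xyz-p)/.19,abs(t)/33,1e-9)))
    for i in range(n):
        d=(xyz-p)/n; b=np.radians(a); ty=np.array([np.cos(b),np.sin(b),0]); tx=np.array([-np.sin(b),np.cos(b),0])
        print("call",i,np.round([d@tx,d@ty,-d[2],],3).tolist(),round(t/n,1),"rows>=",int(np.ceil(max(np.linalg.norm(d)/.0417,abs(t/n)/7.16)+.3))); a-=t/n
    return xyz,yaw
def here():
    s=manip.state(); print("t",round(s["time"],2),"tcp",s["tool_pos"].round(4),"yaw",round(yawof(s["tool_rot"]),2),"F",s["contact_force"].round(2),"w",round(s["gripper_width"],3)); return s
E
python3 - <<'E'
from h import *
s=here(); a=np.radians(yawof(s["tool_rot"])); print(np.cos(a),np.sin(a))
plan((.586,.288,.15),-3.5)
E
```

```text
t 0.1 tcp [0.1682 0.6014 0.2302] yaw 74.37 F [ 0.27  0.49 -0.03] w 1.0
0.2694211552577317 0.9630224509841862
call 0 [-0.162, -0.063, 0.027] 26.0 rows>= 5
call 1 [-0.174, 0.014, 0.027] 26.0 rows>= 5
call 2 [-0.15, 0.089, 0.027] 26.0 rows>= 5
```

>>> jog_arm(
  targets=[
    [-0.162,-0.063,0.027,26],
    [-0.162,-0.063,0.027,26],
    [-0.162,-0.063,0.027,26],
    [-0.162,-0.063,0.027,26],
    [-0.162,-0.063,0.027,26],
  ],
  fingers=1,
)

```text
time: 0.52
tool_pos: [0.3106, 0.4938, 0.2023]
tool_rot: [0.001, 0.359, 0.934, -0.002]
contact_force: [0.2, 0.0, -0.3]
gripper_width: 0.998
```

>>> jog_arm(
  targets=[
    [-0.174,0.014,0.027,26],
    [-0.174,0.014,0.027,26],
    [-0.174,0.014,0.027,26],
    [-0.174,0.014,0.027,26],
    [-0.174,0.014,0.027,26],
  ],
)

```text
time: 0.93
tool_pos: [0.4497, 0.3889, 0.1757]
tool_rot: [0.001, 0.559, 0.829, -0.001]
contact_force: [-0.6, -1.1, -0.5]
gripper_width: 0.998
```

>>> jog_arm(
  targets=[
    [-0.15,0.089,0.027,26],
    [-0.15,0.089,0.027,26],
    [-0.15,0.089,0.027,26],
    [-0.15,0.089,0.027,26],
    [-0.15,0.089,0.027,26],
  ],
)

```text
time: 1.35
tool_pos: [0.5891, 0.2841, 0.1487]
tool_rot: [0.001, 0.731, 0.682, -0.001]
contact_force: [-0.1, 0.5, -0.4]
gripper_width: 0.997
```

Run:
```python
from h import *
here(); c=cams.get_calibration("wrist"); f=save("wrist","w1.png"); s=here()
np.save("w1cal.npy",c,allow_pickle=True)
p=s["tool_pos"]; print("tcp over z.051 px",w2pix(c,[p[0],p[1],.051]), "marker est px",w2pix(c,[.586,.288,.051]))
```

```text
t 1.35 tcp [0.5891 0.2841 0.1487] yaw -3.92 F [-0.12  0.46 -0.41] w 0.997
t 1.4 tcp [0.5885 0.2847 0.1487] yaw -3.8 F [ 0.25 -0.2   0.16] w 1.003
tcp over z.051 px [[279.9551664  206.74194534]] marker est px [[276.25888437 202.65741593]]
```

View pics/w1.png

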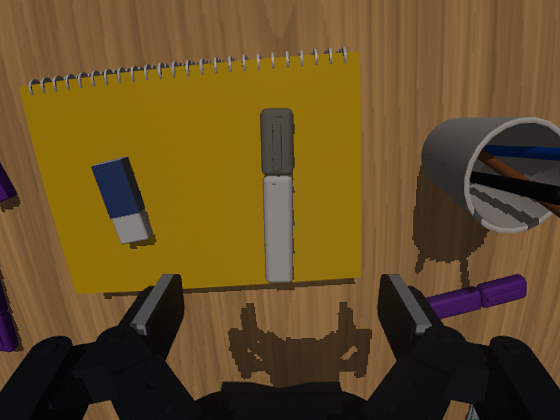

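The wrist view shows the marker upright, cap end at (277,108) and tail at (279,283). The eraser has its corners near (94,165), (128,158), (152,238) and (121,243).

Run:
```python
from h import *
c=np.load("w1cal.npy",allow_pickle=True).item()
P=pix2plane(c,[(277.5,108),(279,283),(262,195),(293.5,195)],.051); print(P.round(4)); d=P[0]-P[1]; print(np.linalg.norm(d),np.linalg.norm(P[2]-P[3]),"ctr",(P[0]+P[1])/2,"yaw",np.degrees(np.arctan2(d[1],d[0])))
E=pix2plane(c,[(94,165),(128,158),(151,238),(121,244)],.049); print(E.round(4),"ctr",E.mean(0)); d=E[0]+E[1]-E[2]-E[3]; print(np.linalg.norm(d)/2,"yaw",np.degrees(np.arctan2(d[1],d[0])))
plan((((P[0]+P[1])/2)[0],((P[0]+P[1])/2)[1],.038),-4)
```

```text
[[0.5917 0.3549 0.051 ]
 [0.5833 0.2207 0.051 ]
 [0.5761 0.2945 0.051 ]
 [0.5989 0.293  0.051 ]]
0.1343869791486695 0.022892420591003295 ctr [0.58748391 0.28779572 0.051     ] yaw 86.40885103143425
[[0.4549 0.3255 0.049 ]
 [0.4817 0.3285 0.049 ]
 [0.4869 0.2654 0.049 ]
 [0.4617 0.2618 0.049 ]] ctr [0.47129293 0.29530288 0.049     ]
0.06369491137237007 yaw 95.41533404934756
call 0 [0.003, -0.001, 0.111] 0.2 rows>= 3
```

>>> jog_arm(
  targets=[
    [0.003,-0.001,0.04,0],
    [0.003,-0.001,0.08,0],
    [0.003,-0.001,0.1,0],
    [0.003,-0.001,0.11,0],
    [0.003,-0.001,0.11,0],
  ],
  fingers=0.6,
)

```text
time: 1.82
tool_pos: [0.5822, 0.2911, 0.037]
tool_rot: [-0.001, 0.728, 0.685, -0.003]
contact_force: [-0.3, -0.4, -0.6]
gripper_width: 0.599
```

>>> jog_arm(
  targets=[
    [0,0,0,0],
    [0,0,0,0],
    [0,0,0,0],
    [0,0,0,0],
    [0,0,0,0],
  ],
  fingers=0,
)

```text
time: 2.23
tool_pos: [0.5872, 0.2917, 0.0436]
tool_rot: [0.001, 0.729, 0.684, 0.002]
contact_force: [-1.3, 0.6, 5.9]
gripper_width: 0.227
```

>>> jog_arm(
  targets=[
    [0,0,-0.02,0],
    [0,0,-0.05,0],
    [0,0,-0.09,0],
    [0,0,-0.1,0],
    [0,0,-0.1,0],
  ],
)

```text
time: 2.65
tool_pos: [0.5887, 0.2918, 0.147]
tool_rot: [0.002, 0.729, 0.684, 0.005]
contact_force: [-0.5, 0.5, -0.6]
gripper_width: 0.233
```

Run:
```python
from h import *
here(); c=cams.get_calibration("wrist"); save("wrist","w2.png"); here()
np.save("w2cal.npy",c,allow_pickle=True)
```

```text
t 2.65 tcp [0.5887 0.2918 0.147 ] yaw -3.63 F [-0.52  0.49 -0.6 ] w 0.233
t 2.7 tcp [0.587  0.2912 0.1435] yaw -3.63 F [-0.36  0.2  -0.8 ] w 0.235
```

View pics/w2.png

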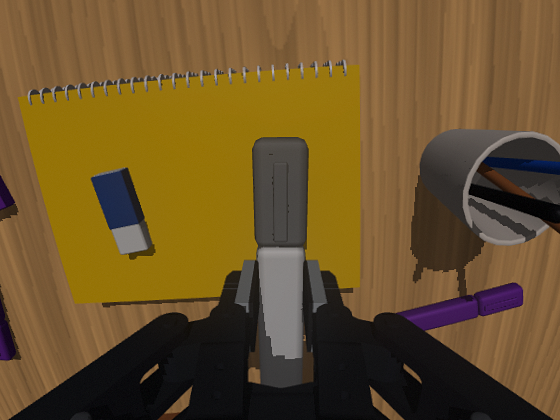

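The marker is held level near its middle, cap end at (280,138). Next is the tray pose, measured from the first crop.

Run:
```python
from h import *
c=cams.get_calibration("top")
up=lambda p: np.c_[np.array(p)[:,0]/3.2+148-.35,np.array(p)[:,1]/3.2+155-.35]
yw=.099; X=np.array([np.cos(yw),np.sin(yw)]);Y=np.array([-X[1],X[0]]); C=np.array([.5507,-.149])
def box(p,z): P=pix2plane(c,up(p),z)[:,:2]-C; return np.c_[P@X,P@Y].round(4)
print("tray corners",box([(485,60),(697,36),(716,287),(500,300)],.0775))
print("divider edges",box([(585,56),(604,56),(603,280),(613,280)],.0775))
print("housing",box([(592,36)],.085),"catch",box([(478,40),(518,40)],.077))
```

```text
tray corners [[ 0.0961  0.0133]
 [ 0.1041 -0.1658]
 [-0.1064 -0.1638]
 [-0.1042  0.0157]]
divider edges [[ 0.0937 -0.0705]
 [ 0.0926 -0.0864]
 [-0.0939 -0.0706]
 [-0.0945 -0.0789]]
housing [[ 0.1089 -0.0767]] catch [[ 0.1134  0.0179]
 [ 0.1111 -0.0155]]
```

Run:
```python
from h import *
plan((.5536,-.1784,.15),-84.3)
```

```text
call 0 [-0.157, -0.001, -0.002] 26.9 rows>= 5
call 1 [-0.14, 0.07, -0.002] 26.9 rows>= 5
call 2 [-0.094, 0.126, -0.002] 26.9 rows>= 5
```

>>> jog_arm(
  targets=[
    [-0.157,-0.001,-0.002,26.9],
    [-0.157,-0.001,-0.002,26.9],
    [-0.157,-0.001,-0.002,26.9],
    [-0.157,-0.001,-0.002,26.9],
    [-0.157,-0.001,-0.002,26.9],
  ],
)

```text
time: 3.12
tool_pos: [0.5727, 0.129, 0.1395]
tool_rot: [0.0, 0.87, 0.493, -0.003]
contact_force: [-0.3, 0.4, -0.2]
gripper_width: 0.232
```

>>> jog_arm(
  targets=[
    [-0.14,0.07,-0.002,26.9],
    [-0.14,0.07,-0.002,26.9],
    [-0.14,0.07,-0.002,26.9],
    [-0.14,0.07,-0.002,26.9],
    [-0.14,0.07,-0.002,26.9],
  ],
)

```text
time: 3.53
tool_pos: [0.5622, -0.0265, 0.1423]
tool_rot: [0.0, 0.961, 0.277, -0.002]
contact_force: [1.1, 0.4, -0.1]
gripper_width: 0.238
```

>>> jog_arm(
  targets=[
    [-0.094,0.126,-0.002,26.9],
    [-0.094,0.126,-0.002,26.9],
    [-0.094,0.126,-0.002,26.9],
    [-0.094,0.126,-0.002,26.9],
    [-0.094,0.126,-0.002,26.9],
  ],
)

```text
time: 3.95
tool_pos: [0.5512, -0.1829, 0.1447]
tool_rot: [0.0, 0.999, 0.046, -0.001]
contact_force: [-0.2, 0.2, -0.6]
gripper_width: 0.232
```

>>> jog_arm(
  targets=[
    [0,0,0,0],
    [0,0,0,0],
  ],
)

```text
time: 4.12
tool_pos: [0.5517, -0.1776, 0.1447]
tool_rot: [-0.001, 0.999, 0.05, -0.001]
contact_force: [-0.1, 0.2, 0.4]
gripper_width: 0.234
```

Run:
```python
from h import *
here(); c=cams.get_calibration("wrist"); save("wrist","w3.png"); here()
np.save("w3cal.npy",c,allow_pickle=True)
```

```text
t 4.12 tcp [ 0.5517 -0.1776  0.1447] yaw -84.23 F [-0.13  0.24  0.37] w 0.234
t 4.17 tcp [ 0.5519 -0.1773  0.145 ] yaw -84.19 F [ 0.24 -0.36  0.04] w 0.234
```

View pics/w3.png

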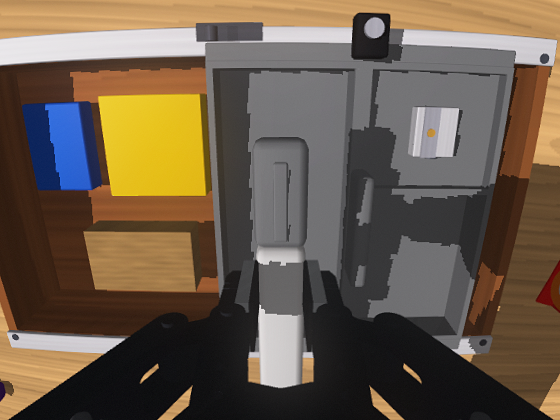

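Run:
```python
from h import *
from scipy.optimize import least_squares
c=np.load("w3cal.npy",allow_pickle=True).item()
yw=.099; X=np.array([np.cos(yw),np.sin(yw)]);Y=np.array([-X[1],X[0]]); C=np.array([.5507,-.149])
def box(p,z): P=pix2plane(c,p,z)[:,:2]-C; return np.c_[P@X,P@Y].round(4)
print("left outer, left inner, div L, div R, right outer @row70",box([(207,70),(217,70),(355,70),(374,70),(514,70)],.0775))
print("row45 corners",box([(206,44),(515,52)],.0775))
print("grip top ends",box([(367,178),(361,287)],.1035))
print("housing",box([(376,58)],.075),"catch ends/step",box([(196,32),(263,32),(213,32)],.077))
s=manip.state(); p=s["tool_pos"];print("tcp box",(p[:2]-C)@X,(p[:2]-C)@Y)
T=c["cam_to_world"]; tx=np.r_[X,0]; ty=np.r_[Y,0]
def pts(v):
    m=np.r_[p[:2],0]+tx*v[0]+ty*v[3]+np.array([0,0,v[1]]); d=tx*np.cos(v[2])+np.array([0,0,np.sin(v[2])]); return m+d*.0675,m-d*.0675
def r(v): a,b=pts(v); return np.r_[(w2pix(c,[a,b])-[[280.5,138],[281,386]]).ravel(),(v[2])*20]
q=least_squares(r,[0,.15,0,0]); print("marker top rel tcp: dx,z,pitch,dy",q.x.round(4),q.cost)
# cap width 253..308 at row 200
a=pix2plane(c,[(253,200),(308,200)],.15); print("width@z.15",np.linalg.norm(a[0]-a[1]))
```

```text
left outer, left inner, div L, div R, right outer @row70 [[ 0.0927  0.0126]
 [ 0.0926  0.0068]
 [ 0.0928 -0.0726]
 [ 0.093  -0.0836]
 [ 0.0962 -0.1692]]
row45 corners [[ 0.1068  0.0124]
 [ 0.1065 -0.1683]]
grip top ends [[ 0.0352 -0.0774]
 [-0.0336 -0.0795]]
housing [[ 0.0998 -0.085 ]] catch ends/step [[ 0.1134  0.0179]
 [ 0.1129 -0.0199]
 [ 0.1132  0.0083]]
tcp box -0.0016339059362455183 -0.028243056315460993
marker top rel tcp: dx,z,pitch,dy [-0.0042  0.1423 -0.0002 -0.0017] 0.20785698768435062
width@z.15 0.022975486864480366
```

>>> jog_arm(
  targets=[
    [0.004,0.004,0.03,0],
    [0.004,0.004,0.06,0],
    [0.004,0.004,0.075,0],
    [0.004,0.004,0.079,0],
    [0.004,0.004,0.079,0],
  ],
)

```text
time: 4.58
tool_pos: [0.5555, -0.1804, 0.0653]
tool_rot: [-0.001, 0.999, 0.051, -0.002]
contact_force: [-0.2, -0.6, -0.4]
gripper_width: 0.236
```

>>> jog_arm(
  targets=[
    [0,0,0.002,0],
    [0,0,0.002,0],
    [0,0,0.002,0],
  ],
)

```text
time: 4.83
tool_pos: [0.5577, -0.1827, 0.067]
tool_rot: [0.001, 0.999, 0.05, 0.001]
contact_force: [0.3, 0.4, -0.1]
gripper_width: 0.231
```

>>> jog_arm(
  targets=[
    [0,0,0.002,0],
    [0,0,0.002,0],
    [0,0,0.002,0],
  ],
)

```text
time: 5.08
tool_pos: [0.5567, -0.1826, 0.0637]
tool_rot: [0.0, 0.999, 0.049, 0.0]
contact_force: [-0.2, -0.2, 0.6]
gripper_width: 0.234
```

>>> jog_arm(
  targets=[
    [0,0,0.002,0],
    [0,0,0.002,0],
    [0,0,0.002,0],
  ],
)

```text
time: 5.33
tool_pos: [0.5565, -0.1826, 0.0612]
tool_rot: [-0.0, 0.999, 0.049, -0.0]
contact_force: [-0.0, -0.0, -0.4]
gripper_width: 0.232
```

>>> jog_arm(
  targets=[
    [0,0,0.002,0],
    [0,0,0.002,0],
    [0,0,0.002,0],
  ],
)

```text
time: 5.58
tool_pos: [0.5568, -0.1832, 0.0611]
tool_rot: [0.001, 0.999, 0.05, -0.0]
contact_force: [-4.7, -0.1, 8.2]
gripper_width: 0.236
```

Contact came at TCP z ≈ 0.061, as predicted. I'll ease off and release.

>>> jog_arm(
  targets=[
    [0,0,-0.001,0],
    [0,0,-0.002,0],
    [0,0,-0.002,0],
    [0,0,-0.002,0],
  ],
  fingers=0.4,
)

```text
time: 5.92
tool_pos: [0.5565, -0.1824, 0.0611]
tool_rot: [-0.0, 0.999, 0.049, -0.0]
contact_force: [0.2, 0.4, 0.1]
gripper_width: 0.404
```

>>> jog_arm(
  targets=[
    [0,0,-0.02,0],
    [0,0,-0.05,0],
    [0,0,-0.09,0],
    [0,0,-0.095,0],
    [0,0,-0.095,0],
  ],
)

```text
time: 6.33
tool_pos: [0.5589, -0.1836, 0.1607]
tool_rot: [0.002, 0.999, 0.049, 0.003]
contact_force: [-0.2, -0.3, 0.9]
gripper_width: 0.399
```

Run:
```python
from h import *
here()
plan((.471,.296,.15),7)
```

```text
t 6.33 tcp [ 0.5589 -0.1836  0.1607] yaw -84.33 F [-0.24 -0.35  0.92] w 0.399
call 0 [-0.013, -0.162, 0.004] -30.4 rows>= 5
call 1 [0.071, -0.146, 0.004] -30.4 rows>= 5
call 2 [0.135, -0.09, 0.004] -30.4 rows>= 5
```

>>> jog_arm(
  targets=[
    [-0.013,-0.162,0.004,-30.4],
    [-0.013,-0.162,0.004,-30.4],
    [-0.013,-0.162,0.004,-30.4],
    [-0.013,-0.162,0.004,-30.4],
    [-0.013,-0.162,0.004,-30.4],
  ],
  fingers=0.6,
)

```text
time: 6.75
tool_pos: [0.5247, -0.017, 0.1493]
tool_rot: [-0.002, 0.949, 0.314, -0.002]
contact_force: [0.6, -0.8, -0.2]
gripper_width: 0.6
```

>>> jog_arm(
  targets=[
    [0.071,-0.146,0.004,-30.4],
    [0.071,-0.146,0.004,-30.4],
    [0.071,-0.146,0.004,-30.4],
    [0.071,-0.146,0.004,-30.4],
    [0.071,-0.146,0.004,-30.4],
  ],
)

```text
time: 7.17
tool_pos: [0.4961, 0.1423, 0.1457]
tool_rot: [-0.002, 0.833, 0.553, -0.001]
contact_force: [0.2, -0.7, 0.4]
gripper_width: 0.602
```

>>> jog_arm(
  targets=[
    [0.135,-0.09,0.004,-30.4],
    [0.135,-0.09,0.004,-30.4],
    [0.135,-0.09,0.004,-30.4],
    [0.135,-0.09,0.004,-30.4],
    [0.135,-0.09,0.004,-30.4],
  ],
)

```text
time: 7.58
tool_pos: [0.4676, 0.3016, 0.1419]
tool_rot: [-0.002, 0.66, 0.752, -0.001]
contact_force: [0.0, -0.5, 0.6]
gripper_width: 0.603
```

>>> jog_arm(
  targets=[
    [0,0,0,0],
    [0,0,0,0],
  ],
)

```text
time: 7.75
tool_pos: [0.4694, 0.2966, 0.1424]
tool_rot: [-0.0, 0.664, 0.748, -0.002]
contact_force: [0.6, 0.2, 0.3]
gripper_width: 0.602
```

Run:
```python
from h import *
here(); c=cams.get_calibration("wrist"); f=save("wrist","w4.png")[:,:,::-1].copy(); s=here()
np.save("w4cal.npy",c,allow_pickle=True)
h=cv2.cvtColor(f,cv2.COLOR_BGR2HSV)
k=(((h[...,0]>100)&(h[...,0]<130)&(h[...,1]>80)&(h[...,2]>50))|((h[...,1]<60)&(h[...,2]>130))).astype(np.uint8)
n,l,st,ct=cv2.connectedComponentsWithStats(cv2.morphologyEx(k,cv2.MORPH_CLOSE,np.ones((5,5))))
e=w2pix(c,[.471,.296,.049])[0]; print(e)
i=l[int(e[1]),int(e[0])]; print(st[i],ct[i])
ys,xs=np.nonzero(l==i); P=pix2plane(c,np.c_[xs,ys],.049)[:,:2]*1000
print(cv2.minAreaRect(P.astype(np.float32)))
```

```text
t 7.75 tcp [0.4694 0.2966 0.1424] yaw 6.85 F [0.58 0.18 0.27] w 0.602
t 7.8 tcp [0.4698 0.2962 0.1428] yaw 6.79 F [-0.55 -1.07 -0.49] w 0.602
[283.6045044  210.52032535]
[ 263  167   34   84 2564] [279.99219969 207.19032761]
((468.1845397949219, 296.048095703125), (23.527816772460938, 63.57902145385742), 7.637827396392822)
```

>>> jog_arm(
  targets=[
    [0,-0.001,0.04,-1],
    [0,-0.001,0.08,-1],
    [0,-0.001,0.095,-1],
    [0,-0.001,0.099,-1],
    [0,-0.001,0.099,-1],
  ],
)

```text
time: 8.22
tool_pos: [0.4685, 0.2952, 0.0434]
tool_rot: [-0.001, 0.658, 0.753, -0.002]
contact_force: [-0.4, 0.9, -0.1]
gripper_width: 0.598
```

>>> jog_arm(
  targets=[
    [0,0,0,0],
    [0,0,0,0],
    [0,0,0,0],
    [0,0,0,0],
    [0,0,0,0],
  ],
  fingers=0,
)

```text
time: 8.63
tool_pos: [0.4713, 0.2974, 0.048]
tool_rot: [0.001, 0.657, 0.754, 0.002]
contact_force: [-0.0, -1.5, 6.1]
gripper_width: 0.228
```

>>> jog_arm(
  targets=[
    [0,0,-0.02,0],
    [0,0,-0.05,0],
    [0,0,-0.09,0],
    [0,0,-0.11,0],
    [0,0,-0.11,0],
  ],
)

```text
time: 9.05
tool_pos: [0.4732, 0.2987, 0.1632]
tool_rot: [0.003, 0.657, 0.754, 0.006]
contact_force: [1.0, 0.6, -0.4]
gripper_width: 0.224
```

Run:
```python
from h import *
here()
yw=.099; X=np.array([np.cos(yw),np.sin(yw)]);Y=np.array([-X[1],X[0]]); C=np.array([.5507,-.149])
g=C-.0375*X-.124*Y; print(g)
plan((*g,.155),-84.3)
```

```text
t 9.05 tcp [0.4732 0.2987 0.1632] yaw 7.87 F [ 1.05  0.62 -0.43] w 0.224
[ 0.52563958 -0.27609927]
call 0 [-0.144, -0.007, 0.002] 23.0 rows>= 4
call 1 [-0.135, 0.05, 0.002] 23.0 rows>= 4
call 2 [-0.105, 0.099, 0.002] 23.0 rows>= 4
call 3 [-0.058, 0.132, 0.002] 23.0 rows>= 4
```

>>> jog_arm(
  targets=[
    [-0.144,-0.007,0.002,23],
    [-0.144,-0.007,0.002,23],
    [-0.144,-0.007,0.002,23],
    [-0.144,-0.007,0.002,23],
    [-0.144,-0.007,0.002,23],
  ],
)

```text
time: 9.47
tool_pos: [0.4822, 0.1501, 0.1528]
tool_rot: [0.0, 0.796, 0.606, -0.0]
contact_force: [-0.5, 0.2, -0.4]
gripper_width: 0.221
```

>>> jog_arm(
  targets=[
    [-0.135,0.05,0.002,23],
    [-0.135,0.05,0.002,23],
    [-0.135,0.05,0.002,23],
    [-0.135,0.05,0.002,23],
    [-0.135,0.05,0.002,23],
  ],
)

```text
time: 9.88
tool_pos: [0.4956, 0.0074, 0.1511]
tool_rot: [0.0, 0.9, 0.436, -0.0]
contact_force: [0.1, 0.3, 0.4]
gripper_width: 0.223
```

>>> jog_arm(
  targets=[
    [-0.105,0.099,0.002,23],
    [-0.105,0.099,0.002,23],
    [-0.105,0.099,0.002,23],
    [-0.105,0.099,0.002,23],
    [-0.105,0.099,0.002,23],
  ],
)

```text
time: 10.3
tool_pos: [0.509, -0.1358, 0.1492]
tool_rot: [0.0, 0.969, 0.248, 0.0]
contact_force: [-0.5, -0.4, 0.5]
gripper_width: 0.225
```

>>> jog_arm(
  targets=[
    [-0.058,0.132,0.002,23],
    [-0.058,0.132,0.002,23],
    [-0.058,0.132,0.002,23],
    [-0.058,0.132,0.002,23],
    [-0.058,0.132,0.002,23],
  ],
)

```text
time: 10.72
tool_pos: [0.5222, -0.2791, 0.1471]
tool_rot: [0.0, 0.999, 0.05, 0.0]
contact_force: [0.0, 1.0, 0.4]
gripper_width: 0.224
```

>>> jog_arm(
  targets=[
    [0,0,0,0],
    [0,0,0,0],
  ],
)

```text
time: 10.88
tool_pos: [0.5216, -0.2753, 0.1468]
tool_rot: [-0.001, 0.999, 0.053, -0.0]
contact_force: [-0.3, 0.1, 0.7]
gripper_width: 0.226
```

Run:
```python
from h import *
here(); c=cams.get_calibration("wrist"); save("wrist","w5.png"); here()
np.save("w5cal.npy",c,allow_pickle=True)
```

```text
t 10.88 tcp [ 0.5216 -0.2753  0.1468] yaw -83.97 F [-0.25  0.07  0.67] w 0.226
t 10.93 tcp [ 0.5216 -0.2752  0.1469] yaw -83.95 F [-0.43  0.5   0.54] w 0.22
```

View pics/w5.png

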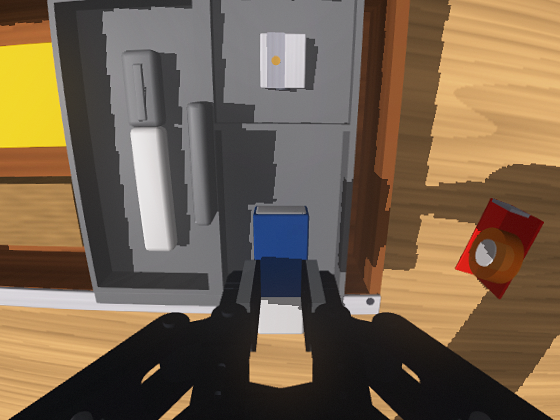

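Marker lies flat in the long compartment, (143,50) to (160,250). The eraser is held above the short one, with its far end at (280,207).

Run:
```python
from h import *
c=np.load("w5cal.npy",allow_pickle=True).item()
yw=.099; X=np.array([np.cos(yw),np.sin(yw)]);Y=np.array([-X[1],X[0]]); C=np.array([.5507,-.149])
def box(p,z): P=pix2plane(c,p,z)[:,:2]-C; return np.c_[P@X,P@Y].round(4)
print("div R, right inner",box([(217,100),(347,125)],.0775),"block edge",box([(290,124)],.0775))
print("marker ends",box([(143,50),(160,250)],.0685))
p=manip.state()["tool_pos"][:2]-C; print("tcp",p@X,p@Y)
```

```text
div R, right inner [[ 0.0362 -0.0859]
 [ 0.022  -0.1639]] block edge [[ 0.0223 -0.1294]]
marker ends [[ 0.066  -0.0403]
 [-0.0664 -0.0381]]
tcp -0.041427771193150366 -0.12270423419128469
```

>>> jog_arm(
  targets=[
    [0.004,0.002,0.03,0],
    [0.004,0.002,0.06,0],
    [0.004,0.002,0.073,0],
    [0.004,0.002,0.077,0],
    [0.004,0.002,0.077,0],
  ],
)

```text
time: 11.35
tool_pos: [0.5248, -0.2774, 0.069]
tool_rot: [-0.001, 0.999, 0.052, -0.001]
contact_force: [0.1, -1.2, 0.5]
gripper_width: 0.222
```

>>> jog_arm(
  targets=[
    [0,0,0.002,0],
    [0,0,0.002,0],
    [0,0,0.002,0],
  ],
)

```text
time: 11.6
tool_pos: [0.5265, -0.2796, 0.0702]
tool_rot: [0.001, 0.999, 0.051, 0.001]
contact_force: [-1.0, -0.2, 0.2]
gripper_width: 0.221
```

>>> jog_arm(
  targets=[
    [0,0,0.002,0],
    [0,0,0.002,0],
    [0,0,0.002,0],
  ],
)

```text
time: 11.85
tool_pos: [0.5255, -0.2792, 0.0666]
tool_rot: [0.0, 0.999, 0.051, 0.0]
contact_force: [-0.3, -1.0, 0.7]
gripper_width: 0.223
```

>>> jog_arm(
  targets=[
    [0,0,0.002,0],
    [0,0,0.002,0],
    [0,0,0.002,0],
  ],
)

```text
time: 12.1
tool_pos: [0.5258, -0.2797, 0.0656]
tool_rot: [0.001, 0.999, 0.051, 0.0]
contact_force: [-2.3, -0.9, 5.6]
gripper_width: 0.223
```

>>> jog_arm(
  targets=[
    [0,0,0.001,0],
    [0,0,0.001,0],
    [0,0,0.001,0],
  ],
)

```text
time: 12.35
tool_pos: [0.5259, -0.2801, 0.0655]
tool_rot: [0.001, 0.999, 0.051, 0.0]
contact_force: [-4.0, 1.0, 9.6]
gripper_width: 0.222
```

>>> jog_arm(
  targets=[
    [0,0,-0.002,0],
    [0,0,-0.003,0],
    [0,0,-0.003,0],
    [0,0,-0.003,0],
  ],
  fingers=0.4,
)

```text
time: 12.68
tool_pos: [0.5253, -0.2789, 0.0659]
tool_rot: [-0.0, 0.999, 0.051, -0.0]
contact_force: [-0.2, 0.5, 0.7]
gripper_width: 0.399
```

>>> jog_arm(
  targets=[
    [0,0,-0.02,0],
    [0,0,-0.05,0],
    [0,0,-0.09,0],
    [0,0,-0.095,0],
    [0,0,-0.095,0],
  ],
)

```text
time: 13.1
tool_pos: [0.5275, -0.2804, 0.1656]
tool_rot: [0.002, 0.999, 0.051, 0.003]
contact_force: [0.2, -1.2, 0.0]
gripper_width: 0.399
```

>>> jog_arm(
  targets=[
    [0,0,0,0],
    [0,0,0,0],
  ],
)

```text
time: 13.27
tool_pos: [0.5244, -0.2783, 0.159]
tool_rot: [-0.001, 0.999, 0.051, -0.001]
contact_force: [-1.3, -0.3, 0.1]
gripper_width: 0.4
```

Run:
```python
from h import *
here(); c=cams.get_calibration("wrist"); save("wrist","w6.png"); here()
np.save("w6cal.npy",c,allow_pickle=True)
```

```text
t 13.27 tcp [ 0.5244 -0.2783  0.159 ] yaw -84.13 F [-1.3  -0.26  0.14] w 0.4
t 13.32 tcp [ 0.5243 -0.2782  0.1587] yaw -84.13 F [-0.7   1.03 -0.78] w 0.403
```

View pics/w6.png

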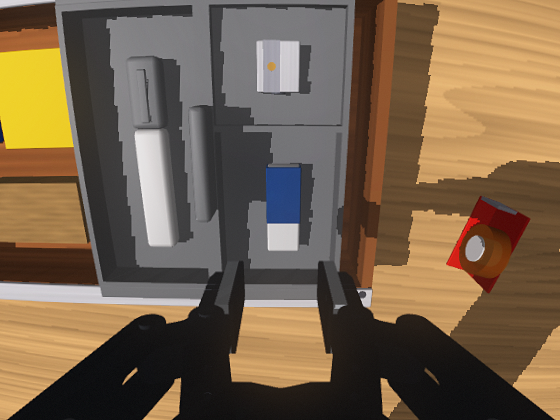

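Run:
```python
from h import *
c=np.load("w6cal.npy",allow_pickle=True).item()
yw=.099; X=np.array([np.cos(yw),np.sin(yw)]);Y=np.array([-X[1],X[0]]); C=np.array([.5507,-.149])
def box(p,z): P=pix2plane(c,p,z)[:,:2]-C; return np.c_[P@X,P@Y].round(4)
print("eraser ends",box([(283,164),(283,250)],.0665),"marker",box([(144,56),(163,247)],.0685))
print("div R,inner right",box([(211,60),(349,100)],.0775))
G=box([(199,106),(208,222)],.1035); print("grip top L/R mid",G,box([(189,110),(210,110)],.1035))
g=C+0*X-.079*Y; print(g); plan((*g,.125),-84.3)
```

```text
eraser ends [[-0.0046 -0.1289]
 [-0.0701 -0.1292]] marker [[ 0.0663 -0.0397]
 [-0.0673 -0.0391]]
div R,inner right [[ 0.0622 -0.0846]
 [ 0.0386 -0.17  ]]
grip top L/R mid [[ 0.0357 -0.0816]
 [-0.0335 -0.0825]] [[ 0.0336 -0.0758]
 [ 0.0335 -0.0877]]
[ 0.55850823 -0.22761318]
call 0 [0.039, -0.047, 0.034] 0.2 rows>= 2
```

Both items are in place and lengthways: eraser x −0.005 to −0.070, marker ±0.067. Now the grip.

>>> jog_arm(
  targets=[
    [0.02,-0.024,0.01,0],
    [0.039,-0.046,0.02,0],
    [0.039,-0.046,0.034,0],
    [0.039,-0.046,0.034,0],
    [0.039,-0.046,0.034,0],
  ],
  fingers=0.35,
)

```text
time: 13.73
tool_pos: [0.5579, -0.2286, 0.1245]
tool_rot: [-0.001, 0.999, 0.051, -0.002]
contact_force: [-0.9, 0.4, -0.6]
gripper_width: 0.352
```

>>> jog_arm(
  targets=[
    [0,0,0.02,0],
    [0,0,0.04,0],
    [0,0,0.046,0],
    [0,0,0.046,0],
    [0,0,0.046,0],
  ],
)

```text
time: 14.15
tool_pos: [0.5593, -0.2299, 0.0816]
tool_rot: [0.0, 0.999, 0.051, -0.0]
contact_force: [0.3, -0.3, 0.5]
gripper_width: 0.351
```

Run:
```python
from h import *
s=here();C=np.array([.5507,-.149]);yw=.099; X=np.array([np.cos(yw),np.sin(yw)]);Y=np.array([-X[1],X[0]]);p=s["tool_pos"][:2]-C; print(p@X,p@Y)
```

```text
t 14.15 tcp [ 0.5593 -0.2299  0.0816] yaw -84.18 F [ 0.3  -0.34  0.54] w 0.351
0.0005831972588830683 -0.08136090141162368
```

>>> jog_arm(
  targets=[
    [0,0,0.003,0],
    [0,0,0.003,0],
    [0,0,0.003,0],
  ],
)

```text
time: 14.4
tool_pos: [0.56, -0.2297, 0.0793]
tool_rot: [0.0, 0.999, 0.051, 0.001]
contact_force: [0.1, 0.0, -0.7]
gripper_width: 0.349
```

>>> jog_arm(
  targets=[
    [0,0,0,0],
    [0,0,0,0],
    [0,0,0,0],
    [0,0,0,0],
    [0,0,0,0],
  ],
  fingers=0,
)

```text
time: 14.82
tool_pos: [0.5599, -0.2295, 0.0792]
tool_rot: [0.0, 0.999, 0.051, 0.0]
contact_force: [-1.0, 0.9, 5.1]
gripper_width: 0.103
```

>>> jog_arm(
  targets=[
    [0,0,0,0],
    [0,0,0,0],
  ],
)

```text
time: 14.98
tool_pos: [0.5599, -0.2295, 0.0792]
tool_rot: [0.0, 0.999, 0.051, 0.0]
contact_force: [-1.4, 0.4, 5.6]
gripper_width: 0.103
```

>>> jog_arm(
  targets=[
    [0,-0.008,-0.001,0],
    [0,-0.02,-0.001,0],
    [0,-0.032,-0.001,0],
    [0,-0.042,-0.001,0],
    [0,-0.05,-0.001,0],
  ],
)

```text
time: 15.4
tool_pos: [0.5548, -0.1777, 0.0792]
tool_rot: [-0.0, 0.999, 0.052, 0.001]
contact_force: [4.9, -0.8, -3.3]
gripper_width: 0.104
```

>>> jog_arm(
  targets=[
    [0,-0.003,0,0],
    [0,-0.005,0,0],
    [0,-0.005,0,0],
    [0,-0.005,0,0],
  ],
)

```text
time: 15.73
tool_pos: [0.5543, -0.1727, 0.0792]
tool_rot: [-0.001, 0.999, 0.052, 0.001]
contact_force: [4.8, 0.3, -1.6]
gripper_width: 0.108
```

```bash
cat >> h.py <<'E'
yw=.099; X=np.array([np.cos(yw),np.sin(yw)]);Y=np.array([-X[1],X[0]]);C=np.array([.5507,-.149])
def slide():
    s=here(); p=s["tool_pos"][:2]-C; F=s["contact_force"][:2]; print("box x,y",(p@X).round(4),(p@Y).round(4),"Fy",(F@Y).round(2))
E
python3 - <<'E'
from h import *
slide()
E
```

```text
t 15.73 tcp [ 0.5543 -0.1727  0.0792] yaw -84.08 F [ 4.85  0.34 -1.62] w 0.108
box x,y 0.0012 -0.024 Fy -0.14
```

>>> jog_arm(
  targets=[
    [0.001,-0.002,0,0],
    [0.001,-0.002,0,0],
    [0.001,-0.002,0,0],
  ],
)

```text
time: 15.98
tool_pos: [0.5542, -0.1715, 0.0792]
tool_rot: [-0.0, 0.999, 0.052, -0.001]
contact_force: [-0.1, 1.0, 0.8]
gripper_width: 0.104
```

>>> jog_arm(
  targets=[
    [0.001,-0.002,0,0],
    [0.001,-0.002,0,0],
    [0.001,-0.002,0,0],
  ],
)

```text
time: 16.23
tool_pos: [0.554, -0.1701, 0.0792]
tool_rot: [-0.0, 0.999, 0.051, -0.002]
contact_force: [-5.5, 0.2, 4.7]
gripper_width: 0.107
```

>>> jog_arm(
  targets=[
    [0,-0.002,0,0],
    [0,-0.002,0,0],
    [0,-0.002,0,0],
  ],
)

```text
time: 16.48
tool_pos: [0.5539, -0.1684, 0.0791]
tool_rot: [-0.0, 0.999, 0.051, -0.002]
contact_force: [-4.3, -0.5, 3.2]
gripper_width: 0.102
```

>>> jog_arm(
  targets=[
    [0,-0.002,0,0],
    [0,-0.002,0,0],
    [0,-0.002,0,0],
  ],
)

```text
time: 16.73
tool_pos: [0.5536, -0.1664, 0.0791]
tool_rot: [-0.0, 0.999, 0.051, -0.002]
contact_force: [-6.0, -0.4, 3.8]
gripper_width: 0.102
```

>>> jog_arm(
  targets=[
    [-0.001,-0.002,0,0],
    [-0.001,-0.002,0,0],
    [-0.001,-0.002,0,0],
  ],
)

```text
time: 16.98
tool_pos: [0.5535, -0.1643, 0.0792]
tool_rot: [-0.0, 0.999, 0.051, -0.0]
contact_force: [-2.5, -0.2, 1.2]
gripper_width: 0.101
```

>>> jog_arm(
  targets=[
    [0,-0.002,0,0],
    [0,-0.002,0,0],
    [0,-0.002,0,0],
  ],
)

```text
time: 17.23
tool_pos: [0.5533, -0.1623, 0.0792]
tool_rot: [-0.0, 0.999, 0.051, -0.001]
contact_force: [-2.5, -0.3, 1.6]
gripper_width: 0.103
```

>>> jog_arm(
  targets=[
    [0,-0.002,0,0],
    [0,-0.002,0,0],
    [0,-0.002,0,0],
  ],
)

```text
time: 17.48
tool_pos: [0.5531, -0.1603, 0.0792]
tool_rot: [-0.0, 0.999, 0.051, -0.0]
contact_force: [-3.9, -1.0, 2.1]
gripper_width: 0.099
```

>>> jog_arm(
  targets=[
    [0,-0.002,0,0],
    [0,-0.002,0,0],
    [0,-0.002,0,0],
  ],
)

```text
time: 17.73
tool_pos: [0.5529, -0.1583, 0.0792]
tool_rot: [-0.0, 0.999, 0.051, -0.0]
contact_force: [-5.2, -0.0, 2.5]
gripper_width: 0.105
```

>>> jog_arm(
  targets=[
    [-0.0007,-0.002,0,0],
    [-0.0007,-0.002,0,0],
    [-0.0007,-0.002,0,0],
  ],
)

```text
time: 17.98
tool_pos: [0.5527, -0.1563, 0.0791]
tool_rot: [-0.0, 0.999, 0.051, 0.001]
contact_force: [0.9, 0.8, -1.1]
gripper_width: 0.104
```

>>> jog_arm(
  targets=[
    [0,-0.002,0,0],
    [0,-0.002,0,0],
    [0,-0.002,0,0],
  ],
)

```text
time: 18.23
tool_pos: [0.5525, -0.1543, 0.0792]
tool_rot: [-0.0, 0.999, 0.051, 0.0]
contact_force: [1.9, 0.2, -2.6]
gripper_width: 0.104
```

>>> jog_arm(
  targets=[
    [0,-0.002,0,0],
    [0,-0.002,0,0],
    [0,-0.002,0,0],
  ],
)

```text
time: 18.48
tool_pos: [0.5524, -0.1527, 0.0792]
tool_rot: [0.0, 0.999, 0.051, 0.001]
contact_force: [4.0, -0.8, -6.5]
gripper_width: 0.107
```

Run:
```python
from h import *
slide()
c=cams.get_calibration("wrist"); f=save("wrist","w7.png"); np.save("w7cal.npy",c,allow_pickle=True)
cv2.imwrite("pics/w7c.png",cv2.resize(f[0:120,120:460,::-1],None,fx=2.3,fy=2.3,interpolation=cv2.INTER_CUBIC))
```

```text
t 18.48 tcp [ 0.5524 -0.1527  0.0792] yaw -84.14 F [ 3.96 -0.82 -6.48] w 0.107
box x,y 0.0013 -0.0039 Fy -1.21
```

View pics/w7c.png

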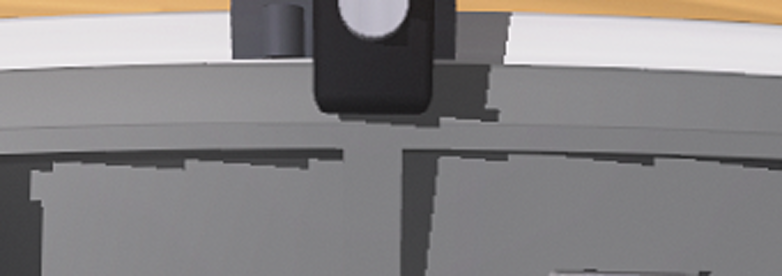

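The ball housing is centred at crop x ≈ 374. The catch spans 232–455 and its ridge 263–303, so about 8–11 mm remain and the ball is starting up the ramp.

>>> jog_arm(
  targets=[
    [0.0007,-0.002,0,0],
    [0.0007,-0.002,0,0],
    [0.0007,-0.002,0,0],
  ],
)

```text
time: 18.78
tool_pos: [0.5521, -0.1507, 0.0792]
tool_rot: [0.0, 0.999, 0.051, -0.0]
contact_force: [1.3, -2.5, -3.1]
gripper_width: 0.105
```

>>> jog_arm(
  targets=[
    [0,-0.002,0,0],
    [0,-0.002,0,0],
    [0,-0.002,0,0],
  ],
)

```text
time: 19.03
tool_pos: [0.5519, -0.1486, 0.0792]
tool_rot: [-0.0, 0.999, 0.051, -0.0]
contact_force: [0.9, -2.0, -4.4]
gripper_width: 0.102
```

>>> jog_arm(
  targets=[
    [0,-0.001,0,0],
    [0,-0.001,0,0],
    [0,-0.001,0,0],
  ],
)

```text
time: 19.28
tool_pos: [0.5518, -0.1475, 0.0792]
tool_rot: [-0.0, 0.999, 0.051, -0.0]
contact_force: [-0.2, -2.9, -2.4]
gripper_width: 0.105
```

>>> jog_arm(
  targets=[
    [0,-0.001,0,0],
    [0,-0.001,0,0],
    [0,-0.001,0,0],
  ],
)

```text
time: 19.53
tool_pos: [0.5517, -0.146, 0.0792]
tool_rot: [-0.001, 0.999, 0.051, -0.0]
contact_force: [-2.2, -0.5, -2.7]
gripper_width: 0.103
```

>>> jog_arm(
  targets=[
    [0,-0.001,0,0],
    [0,-0.001,0,0],
    [0,-0.001,0,0],
  ],
)

```text
time: 19.78
tool_pos: [0.5516, -0.1449, 0.0792]
tool_rot: [-0.001, 0.999, 0.051, -0.0]
contact_force: [-2.0, 1.3, -1.5]
gripper_width: 0.101
```

>>> jog_arm(
  targets=[
    [0,-0.001,0,0],
    [0,-0.001,0,0],
    [0,-0.001,0,0],
  ],
)

```text
time: 20.03
tool_pos: [0.5515, -0.1443, 0.0792]
tool_rot: [-0.0, 0.999, 0.051, -0.0]
contact_force: [-3.3, 1.0, -1.0]
gripper_width: 0.105
```

>>> jog_arm(
  targets=[
    [0,-0.001,0,0],
    [0,-0.001,0,0],
    [0,-0.001,0,0],
  ],
)

```text
time: 20.28
tool_pos: [0.5515, -0.1437, 0.0792]
tool_rot: [-0.0, 0.999, 0.051, -0.0]
contact_force: [-3.1, -0.4, -1.6]
gripper_width: 0.099
```

The force reversed to +1.3 N and then turned back, so the ball has dropped in. I'll confirm the ridge gently.

>>> jog_arm(
  targets=[
    [0,-0.001,0,0],
    [0,-0.001,0,0],
    [0,-0.001,0,0],
  ],
)

```text
time: 20.53
tool_pos: [0.5514, -0.1431, 0.0792]
tool_rot: [0.0, 0.999, 0.051, -0.0]
contact_force: [-4.2, -3.4, -3.1]
gripper_width: 0.103
```

>>> jog_arm(
  targets=[
    [0,-0.001,0,0],
    [0,-0.001,0,0],
    [0,-0.001,0,0],
  ],
)

```text
time: 20.78
tool_pos: [0.5514, -0.1428, 0.0792]
tool_rot: [0.001, 0.999, 0.051, -0.0]
contact_force: [-2.1, -5.5, -4.1]
gripper_width: 0.101
```

The ridge is clear: 5.5 N after about 1 mm. I'll back off to neutral, near y ≈ −0.144.

>>> jog_arm(
  targets=[
    [0,0.001,0,0],
    [0,0.002,0,0],
    [0,0.002,0,0],
    [0,0.002,0,0],
    [0,0.002,0,0],
  ],
)

```text
time: 21.2
tool_pos: [0.5515, -0.1434, 0.0792]
tool_rot: [-0.0, 0.999, 0.051, -0.0]
contact_force: [-4.5, -0.5, -1.4]
gripper_width: 0.104
```

Run:
```python
from h import *
slide()
f=save("wrist","w8.png"); g=save("top","top8.png")
a=cv2.resize(f[0:420:,:,::-1],(448,336)); b=cv2.resize(g[130:265,215:395,::-1],(448,336),interpolation=cv2.INTER_CUBIC)
b=b[:, :352]
cv2.imwrite("pics/fin.png",np.hstack([a,b])); slide()
```

```text
t 21.2 tcp [ 0.5515 -0.1434  0.0792] yaw -84.12 F [-4.49 -0.47 -1.35] w 0.104
box x,y 0.0013 0.0055 Fy -0.03
t 21.3 tcp [ 0.5514 -0.1434  0.0792] yaw -84.12 F [-6.14 -1.29 -1.61] w 0.104
box x,y 0.0013 0.0055 Fy -0.68
```

View pics/fin.png

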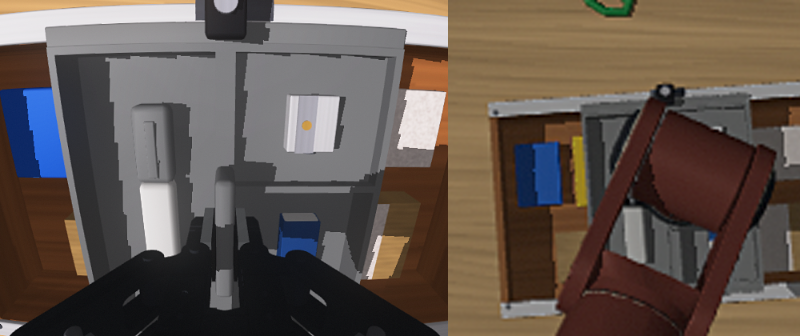

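The marker and eraser lie flat, clear of the fingers. The grip is pinched and the housing sits over the catch, with Fy near zero. Handing in.

Run:
```python
from h import *
print(manip.job_done()); slide()
```

```text
the job is handed in; nothing more can be done
None
the job is handed in; nothing more can be done
```

I put the marker in the long compartment and the eraser in the short one, then pinched the grip and slid the tray about 86 mm left into the notch. I handed the job in at about 21.3 s, still pinching; no verdict was reported.

- **Marker and eraser:** After release, the wrist view put the marker's ends at about ±67 mm along the compartment, on the long axis. The eraser lay lengthways, centred within about 5 mm. In the last picture both looked flat and clear of the fingers, though the arm hid part of them.
- **Notch:** Going up the ramp the slide force was about 2–3 N. It then reversed to +1.3 N as the ball dropped, and rose to 5.5 N within about 1 mm against the ridge. I backed off to a slide force of about 0 to −0.7 N.
- **Grip:** It was still closed on the rib, with the opening at 0.104, about 9 mm. The pinch force itself isn't measured.
- **Leftover force:** A sideways force of 4–6 N across the rails remained at hand-in.
- **Other things on the desk:** I never felt contact with the tape, scissors or pen pot, but I did not measure their final positions.
- **Measurements that disagreed:** The marker's height in the hand came out at about 142 mm from one estimate and 152 mm from the others. I lowered it by touch instead. The grip's position across the tray also differed by about 4 mm between views, which the pinch tolerated.

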